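# Release and open the touch-latch jar drawer

## Task

Of the two handle-less drawers, open the one that holds the empty glass jars and leave the one with the metal lids shut. Press its front inward with the fingertips until the catch lets go, take the hand away so that the spring sets it ajar, then hook the fingertips behind the front from above and draw it out gently until it is nearly fully open. Do not grip or lift anything, keep the jars standing in the drawer, and do not disturb the other things on the cart.

Things in the scene. Friction and masses are not known exactly. Their poses are not given: they have to be found in the camera images.
- jar_unit: fixed open-topped housing of the jar drawer, off-white plastic, 191 deep x 160 wide x 60 mm high, standing on the cart's top. Origin on the cart's top; local -x is the way the drawer opens, z up. It and the lid unit look alike and stand side by side, either one on the left.
- jar_drawer (a joint): Jar drawer's travel along its housing's -x, m: 0 shut, latched; hard stops at -0.008 (pressed in) and 0.13 (out). Pressing 4 to 6 mm in, against some 9 N, frees the catch for good; as the finger retreats a spring pushes the drawer out to about 0.04 and leaves it. Then it slides with 1 N friction plus 20 N per m/s and stays where left. Pulling alone does not unlatch it.
- jar_front (a point): point on the outer face of the jar drawer's front, on its middle line, 50 mm above the cart's top; moves with the drawer; axes as the unit (outward = -x). The front is a plain upright wooden board without a handle, 160 wide, 10 mm thick, from 6 to 95 mm above the cart's top.
- jar_well (a point): middle of the empty space in the jar drawer right behind its front, 40 mm inward of the front's outer face and 50 mm above the cart's top; moves with the drawer. The space is 60 mm deep, 124 mm wide, open above; inner floor 18 mm above the cart's top. Behind it come a 50 mm high cross wall and the jars. The drawer's side walls rise to 56 mm.
- lid_drawer (a joint): travel of the other drawer, the same make, which holds flat round metal lids: 0 shut; to be left shut.
- lid_front (a point): the same point on the front of the lid drawer, 50 mm above the cart's top.
- jar0_mid (a point): centre of an empty open glass jar, 50 mm across, 72 mm tall (tops 90 mm above the cart's top), standing loose in the jar drawer, 36 mm above its foot; z up along the jar.
- jar1_mid (a point): second such jar
- jar2_mid (a point): third such jar
- jar3_mid (a point): fourth such jar
- egg_cup: bystander: white ceramic egg cup, 44 mm across, 60 mm tall, between the two units; origin under its foot
- salt_pot: bystander: small ceramic salt pot with steel top, 36 mm across, 63 mm tall, in front between the two drawers; origin under its foot
- bowl: bystander: blue plastic bowl, 140 mm across, 60 mm tall, at the left; origin under its foot
- mug: bystander: white mug, 80 mm across, 90 mm tall, at the left; origin under its foot
- spoon: bystander: steel spoon, 170 mm long, lying at the right; origin below its middle
- lunch_box: bystander: closed hinged lunch box, 114 x 154 x 61 mm, at the right; origin under its middle
Things that resemble listed ones, but are neither listed nor needed, are in the scene too. Leave any red look-alike of the part that bears jar1_mid alone.

How it is judged:
By the outcome, as a careful person would: the job done as asked, in the order asked, and still so for the second after the job is handed in, with the robot touching nothing.
It also fails if it takes over 51 s, if anything falls off the work surface, if the arm or the gripper's body presses on something with over 40 N, if the wrist force passes 120 N, or if a joint passes its speed limit or range.

## Robot

A 6-joint arm with a two-finger parallel gripper is mounted at the origin on the work surface. World frame = base frame: x ahead of the robot, y to its left, z up, the work surface at z = 0. Lengths are in m, angles in rad, forces in N, time in s.
With the tool pointing down it reaches from about 0.225 to 0.875 m from the base axis. Payload 3.4 kg.
Tool frame: the origin (TCP) lies on the centre line of the jaws, within the pads' length; the fingertips stand 19 mm ahead of it and the grasp point (between the pads) is the TCP (nose_length is the distance from the TCP to the fingertips, in m); z points along the fingers, y is the direction in which the jaws open and shut (so a half turn about z gives the same grasp; the last joint's range is limited). The gripper opens to 85 mm and grips with 20 to 120 N. Pads are 22 mm wide; open, the fingers measure 114 mm over their backs; the gripper's body (76 mm by 85 mm) begins 54 mm behind the grasp point. The pads swing forward as they close: fully open they stand 13 mm farther back than shut.
Start: joints at [-1.405, 0.276, 1.505, -0, 1.361, -0.121], TCP at [0.163, -0.552, 0.25] pointing down, gripper open.
Joint ranges: [-2.89, 2.89], [-0.75, 2.08], [0.22, 2.7], [-1.18, 4.32], [0.11, 2.71], [-2.7, 2.7]. Speed limits (rad/s): [2.57, 2.57, 3.14, 3.14, 3.14, 3.14].

## Interface

Orientations are given as a unit quaternion [w, x, y, z].
In Python, from rig import * gives the robot as it stands.
- The arm moves only by the shell command python3 -m jog 'ROWS' [OPENING] [FORCE]. ROWS is JSON, one flat list of numbers, 6 for each row, row after row: the shift along the tool's x, y, z in mm, then the turn, a rotation vector about the tool's x, y, z in degrees. In form: [tx, ty, tz, wx, wy, wz, tx, ty, tz, wx, wy, wz, ...]. A call has 1 to 10 rows; each row is the pose to reach, as a shift and turn from the pose commanded when the call began, along the tool's axes at that moment; what a row does not reach only later rows make up. A row lasts 1/8 s, in which the tool goes at most 62.5 mm and 10.7 degrees, less where a joint would pass 70% of its speed; a pose out of reach is approached as far as the arm can. A call with a gripper value outside its range is refused whole. OPENING is the closure, from 0 (fully open) to 1 (shut), set as the call begins (- or left out, the last holds). The fingers move at their own pace and stop on an object; FORCE is the grip in N (left out, the last holds). Time passes only in rows, so rows that repeat a pose let the fingers close. It gives the time, the measured TCP pose, the force and the opening at its end, in the units of the state.
- get_state(): the state, without advancing time (a new reading comes with each control period).
- get_image(name): name is "side" or "top"; returns a dict with "frame" (400x640x3 uint8, red, green, blue), "camera_matrix" (3x3 intrinsics, pixels), "rvec" (rotation vector, rad) and "tvec" (3), from world to camera coordinates, as OpenCV has them. Camera axes: x right, y down, z forward; pixel columns grow to the right and rows downward; lengths in m; the calibration is good to about 2 mm. A picture is of the moment at which its call begins. There is no depth.
- sign_off(): hands the job in, once; it reports no verdict.
The state is a dict: "clock": time; "qpos": joint angles; "qd": joint speeds; "effort": joint torques, N m; "position": TCP position; "ee_rot": TCP orientation; "contact_force": force on the tool from outside, world axes, zero at the start; "moment": the same for the moment, N m; "width": finger opening in m.
Only numpy, scipy, OpenCV 4.12 (cv2) and the standard library are available. Lean on these libraries where they do the work, as an engineer would, in place of code of your own. Each camera call takes 0.05 s, during which the arm holds its last target.

## Working session

There is one attempt and no reset: what is moved stays moved. The work goes in short steps, Python scripts to look and compute and a shell command to move; the robot and the scene stay as the last step left them, time stands still between calls to the robot, and variables do not carry over. Pictures are saved under pics/ and viewed, and the job is handed in when it is done.

```bash
mkdir -p pics; ls; python3 - <<'E'
from rig import *
import cv2
print(get_state())
for n in("side","top"):
    d=get_image(n); cv2.imwrite(f"pics/{n}0.png",d["frame"][:,:,::-1])
    print(n,d["camera_matrix"],d["rvec"],d["tvec"])
E
```

```text
pics
{'clock': 0.0, 'qpos': array([-1.40494621e+00,  2.76597396e-01,  1.50613092e+00, -2.62071060e-05,
        1.36068952e+00, -1.20974697e-01]), 'qd': array([ 1.37791941e-04, -3.16122913e-05,  1.73074484e-03, -1.81508619e-03,
       -8.37758606e-04,  1.20784219e-03]), 'effort': array([ 5.91544904e-04, -4.16777623e+01, -2.45806468e+01, -7.30194733e-05,
        1.11208393e-02, -1.57485903e-05]), 'position': array([ 0.16259091, -0.5510224 ,  0.24943919]), 'ee_rot': array([-9.12071304e-04,  9.89733250e-01,  1.42923972e-01, -3.32843409e-05]), 'contact_force': array([ 1.13922108,  0.40766481, -0.29979383]), 'moment': array([ 0.02028668,  0.03826348, -0.01551383]), 'width': 0.08491813371704915}
side [[475.62251118   0.         326.31114624]
 [  0.         475.62251118 196.55272817]
 [  0.           0.           1.        ]] [ 0.37623048 -2.63162294  1.45099417] [0.55317451 0.13369003 1.18945568]
top [[447.03977906   0.         319.4473482 ]
 [  0.         447.03977906 201.11679876]
 [  0.           0.           1.        ]] [ 2.1503232  -2.13757023  0.18551671] [-0.00169117  0.59257657  1.09011533]
```

View pics/side0.png

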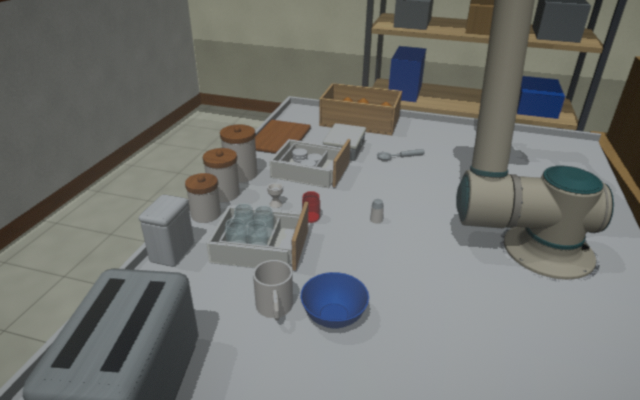

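View pics/top0.png

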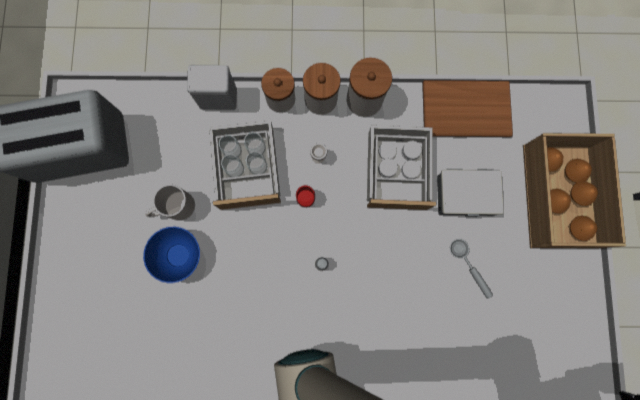

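The jar drawer is the left unit (top view, around (245,165)) with clear glass jars. The lids are in the right one, around (400,165). A red jar look-alike stands at (305,196), just right of the jar front. Next I'll measure the front.

```bash
cat > h.py <<'E'
import numpy as np, cv2
from rig import *
def ray(d,u,v,z):
    R,_=cv2.Rodrigues(np.array(d["rvec"])); K=np.array(d["camera_matrix"])
    c=-R.T@np.array(d["tvec"]).ravel(); r=R.T@np.linalg.inv(K)@np.array([u,v,1.])
    return c+r*(z-c[2])/r[2]
def proj(d,p):
    return cv2.projectPoints(np.array(p,float).reshape(-1,3),np.array(d["rvec"]),np.array(d["tvec"]),np.array(d["camera_matrix"]),None)[0].reshape(-1,2)
E
python3 - <<'E'
from h import *
t=get_image("top"); s=get_image("side")
a=t["frame"][110:225,195:325][:,:,::-1]; cv2.imwrite("pics/tc.png",cv2.resize(a,None,fx=6,fy=5.2,interpolation=cv2.INTER_NEAREST) if 0 else cv2.resize(a,None,fx=5,fy=5,interpolation=cv2.INTER_NEAREST))
b=s["frame"][180:280,200:330][:,:,::-1]; cv2.imwrite("pics/sc.png",cv2.resize(b,None,fx=5,fy=5,interpolation=cv2.INTER_NEAREST))
# wood mask
f=t["frame"]; hsv=cv2.cvtColor(f,cv2.COLOR_RGB2HSV)
m=((hsv[...,0]>8)&(hsv[...,0]<25)&(hsv[...,1]>70)).astype(np.uint8)
for x0,x1 in((205,290),(360,440)):
    q=m.copy(); q[:,:x0]=0;q[:,x1:]=0;q[:185]=0;q[225:]=0
    ys,xs=np.nonzero(q); print(len(xs),xs.min(),xs.max(),ys.min(),ys.max())
    r=cv2.minAreaRect(np.c_[xs,ys].astype(np.float32)); bx=cv2.boxPoints(r); print(bx)
    for u,v in bx: print(ray(t,u,v,.095).round(4))
hr=((hsv[...,1]>150)&((hsv[...,0]<6)|(hsv[...,0]>174))).astype(np.uint8); hr[:180]=0;hr[215:]=0
ys,xs=np.nonzero(hr);print("red",xs.min(),xs.max(),ys.min(),ys.max(),ray(t,xs.mean(),ys.mean(),.04))
E
```

```text
540 213 279 194 208
[[212.73541 200.57433]
 [278.3904  193.41197]
 [279.34695 202.18034]
 [213.69196 209.3427 ]]
[0.5844 0.2617 0.095 ]
[0.6033 0.1027 0.095 ]
[0.5816 0.1    0.095 ]
[0.5629 0.2585 0.095 ]
488 368 435 199 208
[[367.90704 206.60385]
 [368.18604 198.79239]
 [435.10065 201.18219]
 [434.82166 208.99365]]
[ 0.5722 -0.1157  0.095 ]
[ 0.5915 -0.1166  0.095 ]
[ 0.5867 -0.2804  0.095 ]
[ 0.5674 -0.279   0.095 ]
red 18 314 181 213 [0.60669202 0.07576315 0.04      ]
```

View pics/tc.png

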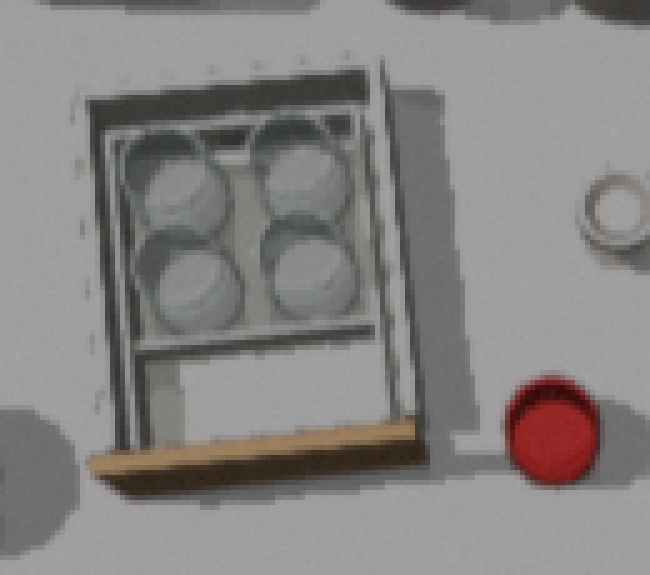

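View pics/sc.png

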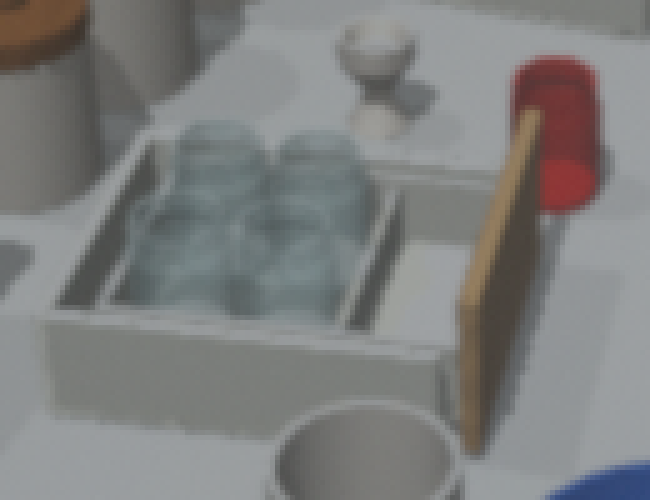

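```bash
cat >> h.py <<'E'
def unit(o1,o2):
    """left,right outer top corners -> mid, yaw, ux, uy"""
    d=o1-o2; d=d[:2]; L=np.linalg.norm(d); uy=d/L; ux=np.array([uy[1],-uy[0]])
    return (o1[:2]+o2[:2])/2, ux, uy, L
E
python3 - <<'E'
from h import *
t=get_image("top"); s=get_image("side")
a,b=ray(t,213.4,204.9,.095),ray(t,278.2,197.6,.095)
c,d=ray(t,213,201.4,.095),ray(t,278,194,.095)
print(a,b,c,d)
m,ux,uy,L=unit(a,b); print("mid",m,"ux",ux,np.degrees(np.arctan2(ux[1],ux[0])),L)
# side: top corners crop/5+offset
print("side",ray(s,200+468/5,180+302/5,.095),ray(s,200+540/5,180+110/5,.095), "bottomleft",ray(s,200+475/5,180+452/5,.006))
p=lambda q,z:np.r_[q,z]
print("proj corners side",proj(s,[p(m+uy*.08,.095),p(m-uy*.08,.095),p(m+uy*.08,.006)]))
for n,u,v,z in(("salt",322,264,.06),("mug",172,203,.09),("bowl",172,255,.06),("red",305,194,.07),("egg",319,152,.06)):
    q=ray(t,u,v,z)[:2]; print(n,q,"local",(q-m)@ux,(q-m)@uy)
g=get_state(); from scipy.spatial.transform import Rotation as R
q=g["ee_rot"]; M=R.from_quat(q[[1,2,3,0]]).as_matrix(); print(M)
E
```

```text
[0.57380667 0.25966419 0.095     ] [0.59288503 0.10299729 0.095     ] [0.58239713 0.26099848 0.095     ] [0.60179004 0.10365899 0.095     ]
mid [0.58334585 0.18133074] ux [0.99266669 0.12088357] 6.94309860361074 0.1578242762921978
side [0.57700436 0.2657734  0.095     ] [0.59328284 0.10868094 0.095     ] bottomleft [0.57611859 0.26286233 0.006     ]
proj corners side [[295.77060102 239.33630921]
 [308.91904905 200.60185835]
 [296.30060842 270.02041401]]
salt [ 0.43386682 -0.00505802] local -0.1709141949247529 -0.16695235390297555
mug [0.57854732 0.36153012] local 0.01701980782479846 0.17945798506821367
bowl [0.45387425 0.36373553] local -0.10647240051294692 0.19671814308943966
red [0.60670254 0.03830828] local 0.0058963446658385505 -0.14479707678118273
egg [0.71798953 0.00375871] local 0.11219076155626652 -0.19254605435312935
[[ 9.59158464e-01  2.82869291e-01 -7.26901595e-05]
 [ 2.82869288e-01 -9.59158310e-01  5.49708294e-04]
 [ 8.57742249e-05 -5.47819176e-04 -9.99999846e-01]]
```

```bash
python3 -m jog '[50,-57,0,0,0,0,100,-114,0,0,0,2,150,-171,0,0,0,3,200,-228,0,0,0,4,255,-290,0,0,0,5,310,-352,0,0,0,6,365,-414,0,0,0,7,420,-476,0,0,0,8,475,-538,0,0,0,9,529,-600,0,0,0,9.5]' 1 20; python3 -m jog '[0,0,0,0,0,0,0,0,0,0,0,0]'; python3 - <<'E'
from h import *
g=get_state();print(g["position"],g["ee_rot"],g["width"],g["contact_force"],g["clock"])
E
```

```text
clock: 1.55
position: [0.4272, 0.017, 0.2507]
ee_rot: [0.0, 0.998, 0.06, 0.001]
contact_force: [1.2, 0.0, 0.8]
width: -0.0001
clock: 1.8
position: [0.4261, 0.0149, 0.2501]
ee_rot: [0.0, 0.998, 0.061, -0.0]
contact_force: [-0.5, 0.1, 0.0]
width: 0.0002
[0.42609207 0.01489665 0.25010417] [ 4.38003706e-04  9.98127502e-01  6.11641531e-02 -4.94321315e-04] 0.00021638958281664154 [-0.47780199  0.06658129  0.0182053 ] 1.8
```

```bash
python3 -m jog '[30,-50,0,0,0,0,62,-100,0,0,0,0,93,-148,0,0,0,0,93,-148,0,0,0,0,93,-148,50,0,0,0,93,-148,100,0,0,0,93,-148,150,0,0,0,93,-148,181,0,0,0,93,-148,181,0,0,0]'; python3 - <<'E'
from h import *
g=get_state();p=g["position"];print(p,g["ee_rot"],g["contact_force"])
m=np.array([.585,.184]);ux=np.array([.9927,.1209]);uy=np.array([-.1209,.9927])
print((p[:2]-m)@ux,(p[:2]-m)@uy)
for n in("side","top"):
    d=get_image(n); cv2.imwrite(f"pics/{n}1.png",cv2.resize(d["frame"][150:290,180:360,::-1],None,fx=4,fy=4))
E
```

```text
clock: 2.92
position: [0.4987, 0.17, 0.0674]
ee_rot: [0.001, 0.998, 0.059, -0.003]
contact_force: [-0.1, 0.2, -0.2]
width: -0.0001
[0.49873723 0.17004002 0.06742585] [ 8.49696373e-04  9.98260246e-01  5.88688918e-02 -3.19589940e-03] [-0.08012821  0.16265659 -0.17164487]
-0.08732080832852811 -0.0034288989220758654
```

View pics/side1.png

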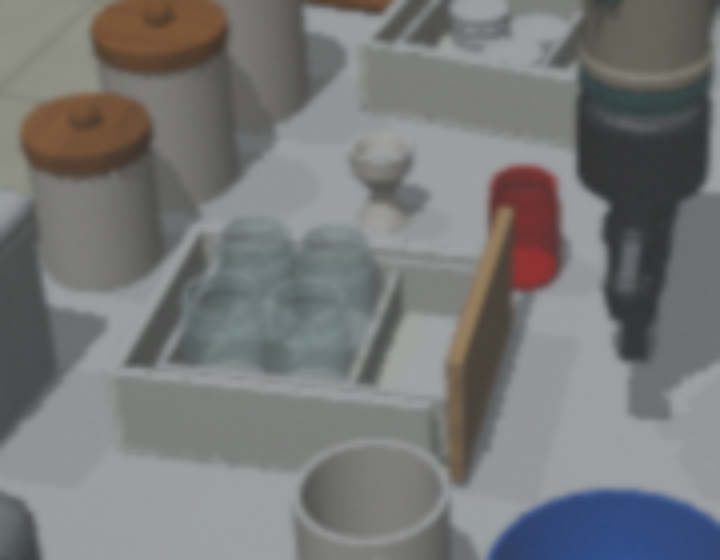

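View pics/top1.png

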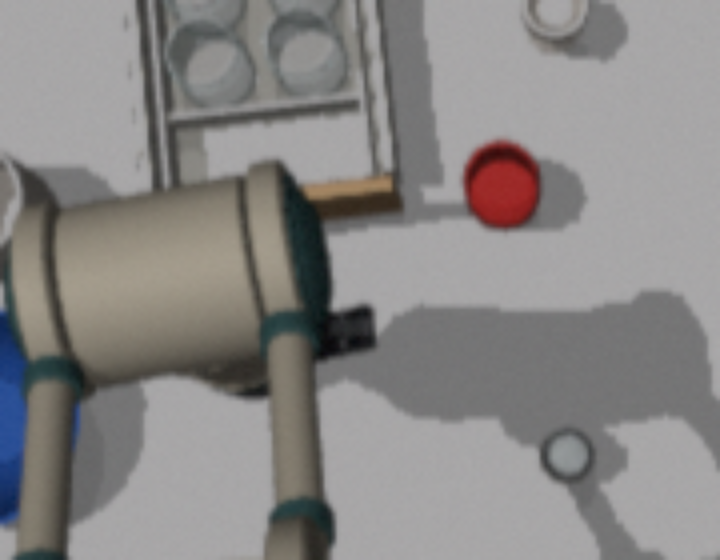

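```bash
python3 -m jog '[20,-3,0,0,4,0,40,-3,0,0,8,0,55,-3,0,0,12,0,60,-3,0,0,12,0,60,-3,0,0,12,0]'; python3 - <<'E'
from h import *
g=get_state();p=g["position"];print(p,g["ee_rot"],g["contact_force"])
m=np.array([.585,.184]);ux=np.array([.9927,.1209]);uy=np.array([-.1209,.9927])
print((p[:2]-m)@ux,(p[:2]-m)@uy)
for n in("side",):
    d=get_image(n); cv2.imwrite(f"pics/{n}2.png",cv2.resize(d["frame"][150:290,180:360,::-1],None,fx=4,fy=4))
E
```

```text
clock: 3.65
position: [0.5614, 0.1832, 0.0708]
ee_rot: [-0.006, 0.993, 0.06, 0.105]
contact_force: [0.9, -0.2, -0.3]
width: 0.0002
[0.56137562 0.18318284 0.07075511] [-0.00636706  0.99261966  0.05986277  0.10527164] [ 0.86605914 -0.21940241 -0.32455459]
-0.023550719448903717 0.0020449889921228303
```

View pics/side2.png

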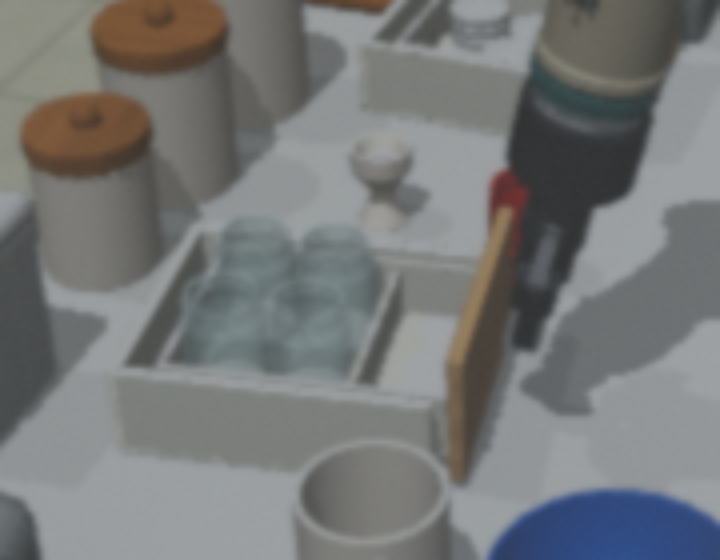

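```bash
python3 -m jog '[2,0,0.4,0,0,0,4,0,0.8,0,0,0,6,0,1.2,0,0,0,6,0,1.2,0,0,0]'
```

```text
clock: 4.2
position: [0.5665, 0.1841, 0.0693]
ee_rot: [-0.006, 0.993, 0.06, 0.104]
contact_force: [-0.4, -0.3, -0.6]
width: 0.0003
```

```bash
python3 -m jog '[1,0,0.2,0,0,0,2,0,0.4,0,0,0,2,0,0.4,0,0,0]';python3 -m jog '[1,0,0.2,0,0,0,2,0,0.4,0,0,0,2,0,0.4,0,0,0]'
```

```text
clock: 4.58
position: [0.5684, 0.1844, 0.0694]
ee_rot: [-0.006, 0.993, 0.06, 0.104]
contact_force: [-0.4, 0.0, 0.5]
width: 0.0001
clock: 4.95
position: [0.5704, 0.1846, 0.0694]
ee_rot: [-0.006, 0.993, 0.06, 0.104]
contact_force: [-0.9, -0.1, 0.6]
width: 0.0001
```

```bash
python3 -m jog '[1,0,0.2,0,0,0,2,0,0.4,0,0,0,2,0,0.4,0,0,0]';python3 -m jog '[1,0,0.2,0,0,0,2,0,0.4,0,0,0,2,0,0.4,0,0,0]'
```

```text
clock: 5.32
position: [0.5713, 0.1847, 0.0692]
ee_rot: [-0.006, 0.993, 0.06, 0.103]
contact_force: [-3.7, 0.0, 3.2]
width: 0.0003
clock: 5.7
position: [0.5724, 0.1848, 0.0691]
ee_rot: [-0.006, 0.993, 0.06, 0.102]
contact_force: [-7.0, -1.7, 4.8]
width: 0.0002
```

```bash
python3 -m jog '[1,0,0.2,0,0,0,2,0,0.4,0,0,0,3,0,0.6,0,0,0,3,0,0.6,0,0,0]';python3 -m jog '[1,0,0.2,0,0,0,2,0,0.4,0,0,0,2,0,0.4,0,0,0]'
```

```text
clock: 6.2
position: [0.5741, 0.185, 0.0689]
ee_rot: [-0.006, 0.993, 0.06, 0.101]
contact_force: [-9.5, -2.0, 8.2]
width: 0.0
clock: 6.58
position: [0.576, 0.1853, 0.0689]
ee_rot: [-0.006, 0.993, 0.06, 0.101]
contact_force: [-9.3, -1.4, 7.1]
width: 0.0002
```

```bash
python3 -m jog '[1,0,0.2,0,0,0,1,0,0.2,0,0,0]'; python3 -m jog '[-15,0,-3,0,0,0,-40,0,-8,0,0,0,-65,0,-14,0,0,0,-80,0,-17,0,0,0,-80,0,-17,0,0,0,-80,0,-17,0,0,0]'; python3 - <<'E'
from h import *
g=get_state();p=g["position"];print(p,g["ee_rot"],g["contact_force"])
for n in("side","top"):
    d=get_image(n); cv2.imwrite(f"pics/{n}3.png",cv2.resize(d["frame"][150:290,180:360,::-1],None,fx=4,fy=4))
E
```

```text
clock: 6.82
position: [0.5769, 0.1854, 0.0689]
ee_rot: [-0.006, 0.993, 0.06, 0.101]
contact_force: [-9.8, -0.6, 7.2]
width: 0.0001
clock: 7.58
position: [0.5009, 0.1762, 0.07]
ee_rot: [-0.006, 0.993, 0.06, 0.106]
contact_force: [-0.5, -0.3, -0.2]
width: -0.0003
[0.50090503 0.17624835 0.07004922] [-0.00647948  0.99255729  0.06009795  0.10571793] [-0.45479251 -0.34225994 -0.19202152]
```

View pics/side3.png

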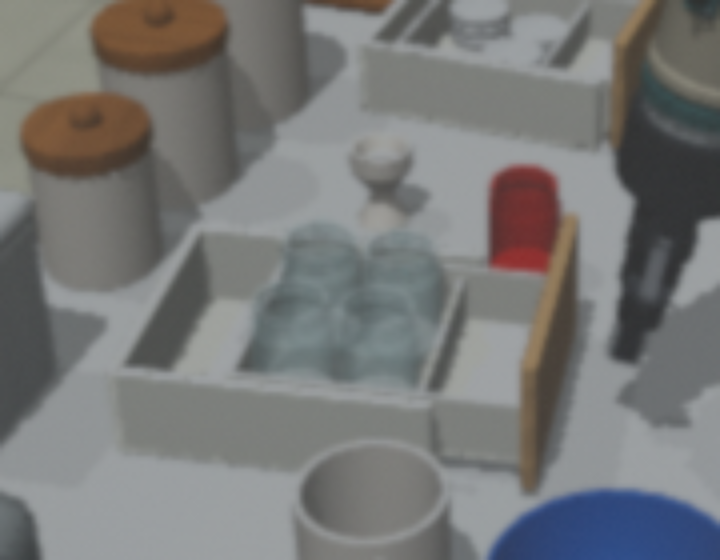

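It popped open. In the side view the front's outer top corners are now at about (311,241) and (324,204), and all four jars are standing. Next I'll measure how far it opened.

```bash
python3 - <<'E'
from h import *
s=get_image("side"); m=np.array([.585,.184]);ux=np.array([.9927,.1209]);uy=np.array([-.1209,.9927])
for u,v in((200+468/5,180+302/5),(308,202),(180+523/4,150+364/4),(180+576/4,150+217/4)):
    q=ray(s,u,v,.095)[:2]; print(q,(q-m)@ux,(q-m)@uy)
E
```

```text
[0.57700436 0.2657734 ] 0.0019491311424289178 0.0821431223555518
[0.59328284 0.10868094] -0.0008836949528340991 -0.07577062711210258
[0.54032577 0.25670036] -0.03555863275434467 0.07757076019156542
[0.55267034 0.1065591 ] -0.04145626054288068 -0.07296692639597764
```

View pics/top3.png

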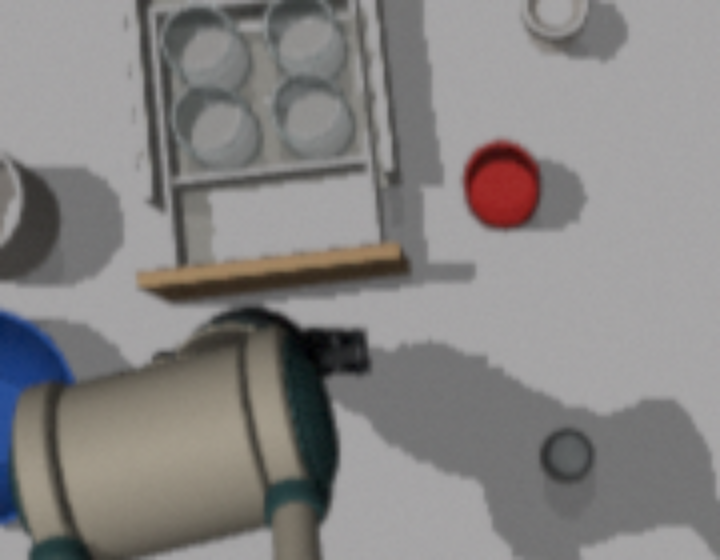

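```bash
python3 -m jog '[8,0,-39,0,0,0,16,0,-78,0,-4,0,21,0,-98,0,-10,0,21,0,-98,0,-20,0,21,0,-98,0,-20,0]';python3 - <<'E'
from h import *
from scipy.spatial.transform import Rotation as R
g=get_state();p=g["position"];print(p,g["ee_rot"],g["contact_force"])
M=R.from_quat(g["ee_rot"][[1,2,3,0]]).as_matrix();print(M.round(3))
m=np.array([.585,.184]);ux=np.array([.9927,.1209]);uy=np.array([-.1209,.9927])
T=np.r_[m+ux*.001,.170]; print("to above well, tool mm",M.T@(T-p)*1000); T[2]=.066;print(M.T@(T-p)*1000)
E
```

```text
clock: 8.35
position: [0.5027, 0.1762, 0.1687]
ee_rot: [0.004, 0.996, 0.06, -0.069]
contact_force: [0.2, -0.3, -0.3]
width: -0.0
[0.50268027 0.17615236 0.16868979] [ 0.00421668  0.99583413  0.05988547 -0.06863195] [ 0.22066943 -0.25827923 -0.2552507 ]
[[ 0.983  0.12  -0.136]
 [ 0.119 -0.993 -0.017]
 [-0.137  0.    -0.991]]
to above well, tool mm [ 82.69606377   2.0741922  -12.77631216]
[96.96456247  2.05566869 90.24023797]
```

```bash
python3 -m jog '[28,1,-4,0,0,0,56,2,-8,0,0,0,83,2,-13,0,0,0,83,2,-13,0,0,0,83,2,-13,0,0,0]';python3 - <<'E'
from h import *
g=get_state();p=g["position"];print(p)
for n in("side",):
    d=get_image(n); cv2.imwrite(f"pics/{n}4.png",cv2.resize(d["frame"][150:290,180:360,::-1],None,fx=4,fy=4))
E
```

```text
clock: 8.98
position: [0.5812, 0.1839, 0.1706]
ee_rot: [0.004, 0.996, 0.06, -0.07]
contact_force: [0.3, -0.7, -0.6]
width: -0.0002
[0.58116133 0.18394458 0.17062481]
```

View pics/side4.png

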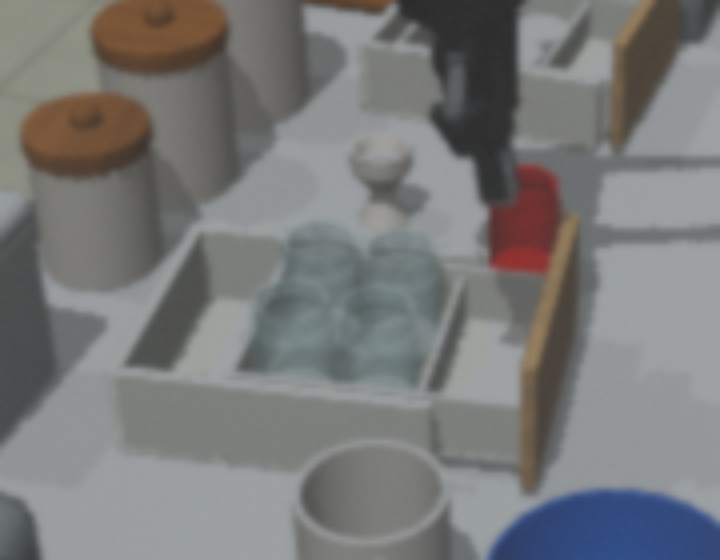

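```bash
python3 -m jog '[4,0,26,0,0,0,8,0,52,0,0,0,12,0,78,0,0,0,15,0,95,0,0,0,16,0,103,0,0,0,16,0,103,0,0,0]';python3 - <<'E'
from h import *
from scipy.spatial.transform import Rotation as R
g=get_state();p=g["position"];print(p,g["contact_force"])
M=R.from_quat(g["ee_rot"][[1,2,3,0]]).as_matrix();m=np.array([.585,.184]);ux=np.array([.9927,.1209])
print((p[:2]-m)@ux, "outward 10mm:",M.T@np.r_[-ux*10,0])
for n in("side","top"):
    d=get_image(n); cv2.imwrite(f"pics/{n}5.png",cv2.resize(d["frame"][150:290,180:360,::-1],None,fx=4,fy=4))
E
```

```text
clock: 9.78
position: [0.5842, 0.1843, 0.0668]
ee_rot: [0.004, 0.996, 0.06, -0.07]
contact_force: [0.8, 0.1, -0.8]
width: 0.0004
[0.58424978 0.18430113 0.06678443] [ 0.84196844  0.11969213 -0.84345789]
-0.0007083370667835121 outward 10mm: [-9.90244719e+00  1.23213973e-03  1.39590407e+00]
```

View pics/side5.png

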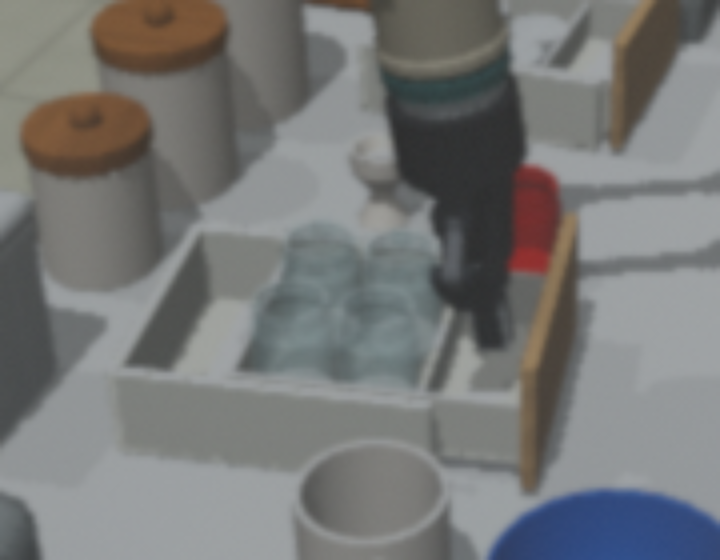

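```bash
python3 -m jog '[-2,0,0.3,0,0,0,-5,0,0.7,0,0,0,-8,0,1.1,0,0,0,-10,0,1.4,0,0,0,-12,0,1.7,0,0,0,-14,0,2,0,0,0,-16,0,2.3,0,0,0,-18,0,2.5,0,0,0,-20,0,2.8,0,0,0,-22,0,3.1,0,0,0]'; python3 -m jog '[-3,0,0.4,0,0,0,-6,0,0.8,0,0,0,-9,0,1.3,0,0,0,-12,0,1.7,0,0,0,-15,0,2.1,0,0,0,-18,0,2.5,0,0,0,-21,0,3,0,0,0,-24,0,3.4,0,0,0,-27,0,3.8,0,0,0,-30,0,4.2,0,0,0]'; python3 - <<'E'
from h import *
for n in("side","top"):
    d=get_image(n); cv2.imwrite(f"pics/{n}6.png",cv2.resize(d["frame"][150:290,180:360,::-1],None,fx=4,fy=4))
E
```

```text
clock: 11.12
position: [0.5628, 0.1817, 0.0669]
ee_rot: [0.004, 0.996, 0.06, -0.069]
contact_force: [1.4, -0.2, -0.5]
width: 0.0005
clock: 12.38
position: [0.5322, 0.1779, 0.0668]
ee_rot: [0.004, 0.996, 0.06, -0.07]
contact_force: [2.4, -0.4, -0.1]
width: 0.0002
```

View pics/side6.png

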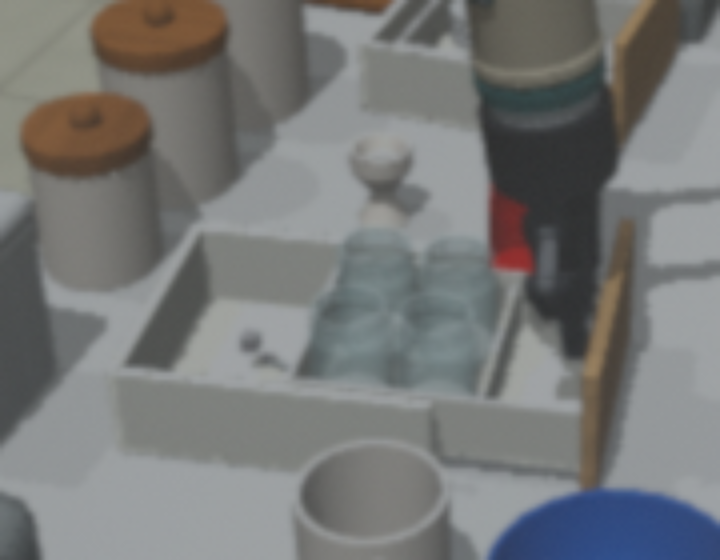

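```bash
python3 - <<'E'
from h import *
s=get_image("side"); m=np.array([.585,.184]);ux=np.array([.9927,.1209]);uy=np.array([-.1209,.9927])
for u,v in((180+583/4,150+371/4),(180+631/4,150+221/4)):
    q=ray(s,u,v,.095)[:2]; print(q,(q-m)@ux,(q-m)@uy)
E
```

```text
[0.50709893 0.25296803] -0.06899415704320284 0.07788280597500498
[0.51919239 0.10073677] -0.07539373655122879 -0.07469927223605824
```

View pics/top6.png

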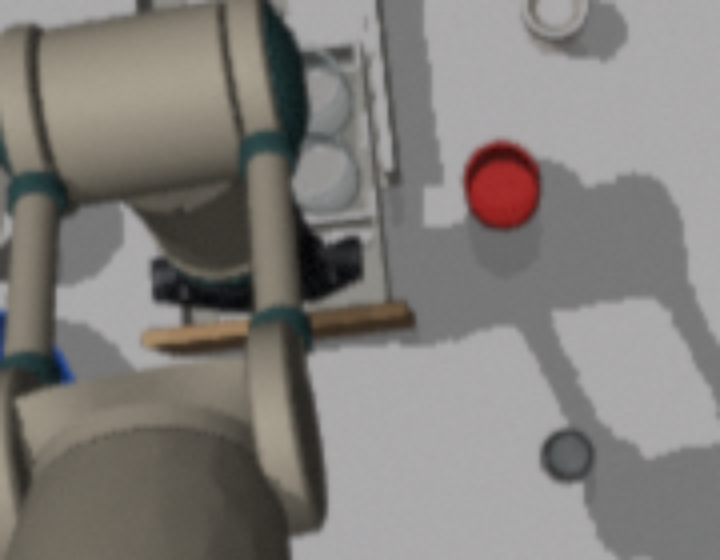

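```bash
python3 -m jog '[-3,0,0.4,0,0,0,-6,0,0.8,0,0,0,-9,0,1.3,0,0,0,-12,0,1.7,0,0,0,-15,0,2.1,0,0,0,-18,0,2.5,0,0,0,-21,0,3,0,0,0,-24,0,3.4,0,0,0,-27,0,3.8,0,0,0,-30,0,4.2,0,0,0]';python3 -m jog '[-3,0,0.4,0,0,0,-6,0,0.8,0,0,0,-9,0,1.3,0,0,0,-12,0,1.7,0,0,0,-14,0,2,0,0,0,-16,0,2.2,0,0,0,-16,0,2.2,0,0,0]'; python3 - <<'E'
from h import *
for n in("side",):
    d=get_image(n); cv2.imwrite(f"pics/{n}7.png",cv2.resize(d["frame"][150:290,180:360,::-1],None,fx=4,fy=4))
E
```

```text
clock: 13.78
position: [0.5021, 0.1743, 0.0668]
ee_rot: [0.004, 0.996, 0.06, -0.07]
contact_force: [1.1, 1.4, -0.5]
width: 0.0001
clock: 14.65
position: [0.4857, 0.1722, 0.0669]
ee_rot: [0.004, 0.996, 0.06, -0.07]
contact_force: [-0.0, 0.9, -0.1]
width: 0.0002
```

View pics/side7.png

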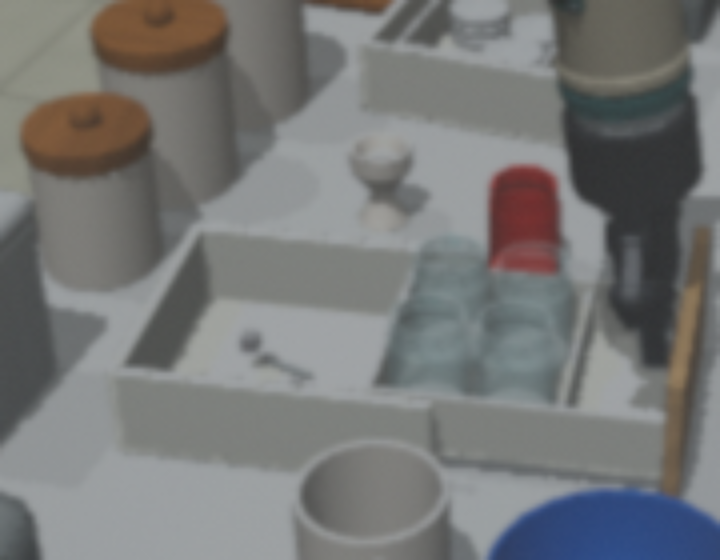

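```bash
python3 - <<'E'
from h import *
s=get_image("side"); m=np.array([.585,.184]);ux=np.array([.9927,.1209]);uy=np.array([-.1209,.9927])
for u,v in((180+668/4,150+378/4),(180+709/4,150+231/4)):
    q=ray(s,u,v,.095)[:2]; print(q,(q-m)@ux,(q-m)@uy)
p=get_state()["position"]; print((p[:2]-m)@ux)
E
```

```text
[0.46107526 0.24524071] -0.11561609073321943 0.07577615234241568
[0.47092597 0.09719158] -0.12373642634211927 -0.07238317066471694
-0.09992235398774338
```

```bash
python3 -m jog '[4,0,-0.6,0,0,0,8,0,-1.1,0,0,0,12,0,-1.7,0,0,0,12,0,-1.7,0,0,0,8,0,-30,0,0,0,2,0,-71,0,0,0,-4,0,-115,0,0,0,-9,0,-151,0,0,0,-9,0,-151,0,0,0]'; python3 -m jog '[-20,20,0,0,0,0,-60,60,0,0,0,0,-100,110,0,0,0,0,-120,160,0,0,0,0,-120,200,0,0,0,0,-120,250,0,0,0,0,-120,250,0,0,0,0,-120,250,0,0,0,0]'; python3 - <<'E'
from h import *
for n in("side","top"):
    d=get_image(n); cv2.imwrite(f"pics/{n}8.png",d["frame"][:,:,::-1]); cv2.imwrite(f"pics/{n}8c.png",cv2.resize(d["frame"][150:290,180:360,::-1],None,fx=4,fy=4))
E
```

```text
clock: 15.88
position: [0.4999, 0.1742, 0.2207]
ee_rot: [0.004, 0.996, 0.06, -0.066]
contact_force: [0.0, 0.3, 0.4]
width: 0.0001
clock: 16.88
position: [0.4097, -0.0882, 0.2334]
ee_rot: [0.003, 0.996, 0.06, -0.071]
contact_force: [-0.0, 0.1, 0.0]
width: -0.0001
```

View pics/side8.png

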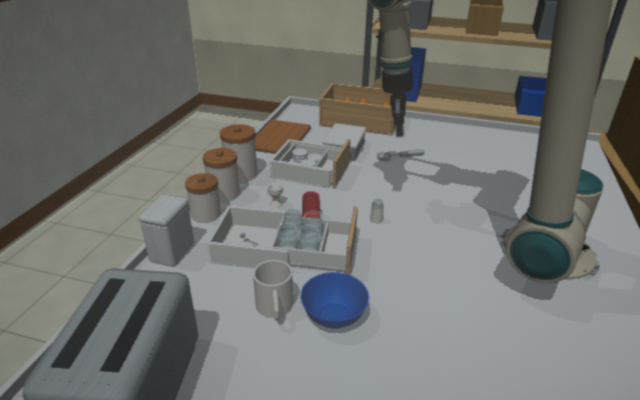

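View pics/top8.png

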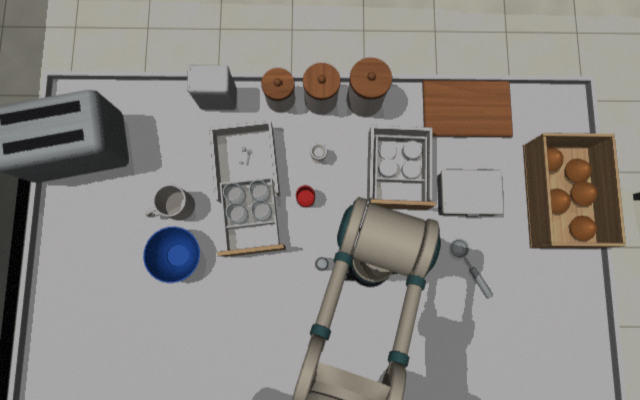

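View pics/side8c.png

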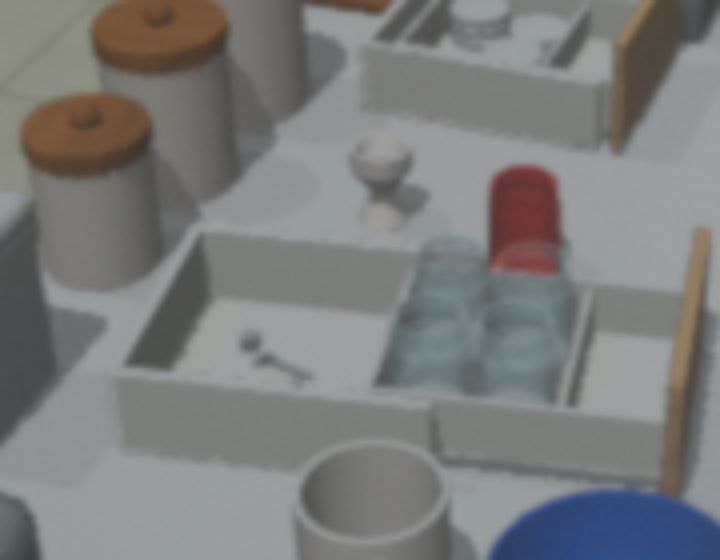

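```bash
python3 - <<'E'
from h import *
t=get_image("top"); m=np.array([.585,.184]);ux=np.array([.9927,.1209])
f=t["frame"]; hsv=cv2.cvtColor(f,cv2.COLOR_RGB2HSV)
q=((hsv[...,0]>8)&(hsv[...,0]<25)&(hsv[...,1]>70)).astype(np.uint8); q[:,:205]=0;q[:,290:]=0;q[:235]=0;q[270:]=0
ys,xs=np.nonzero(q); bx=cv2.boxPoints(cv2.minAreaRect(np.c_[xs,ys].astype(np.float32)))
for u,v in bx: print((u,v),(ray(t,u,v,.095)[:2]-m)@ux)
print(get_state()["clock"]); sign_off()
E
```

```text
(np.float32(217.67236), np.float32(251.21501)) -0.1146609947712105
(np.float32(283.69968), np.float32(243.4471)) -0.11439562440366836
(np.float32(284.32767), np.float32(248.78499)) -0.12724729838030835
(np.float32(218.30035), np.float32(256.55292)) -0.12745213127355007
17.025
the job is handed in; nothing more can be done
```

The jar drawer, the left one, is open to about 0.12 m of its 0.13 m travel, and the job is handed in at about 17 s.

- **Press:** I pushed the front in about 6 mm with the closed fingertips, against roughly 9–10 N. When I backed the hand off, the spring set the drawer ajar at about 39 mm.
- **Draw:** I hooked the fingertips behind the front from above and drew it out at about 25 mm/s; the force readings between moves stayed under 3 N. Then I moved the fingers inward off the board, lifted them out and swung the hand clear.

**Last checks:**
- In the final pictures all four jars stand in the drawer and the lid drawer looks shut. The red look-alike, egg cup, salt pot, mug, bowl, spoon and lunch box look unmoved. I judged these by eye, not by measuring.
- The opening readings disagree slightly. The side view gave 116 mm and 124 mm at the two ends of the front. The fingertip position at the end of the pull gave about 123 mm. The last top-view check gave up to 127 mm, but its colour mask also takes in part of the board's front face, so it reads too far out.
- The contact force was about zero at the end, and nothing was gripped or lifted.

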